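Undo a clamp nut of unknown hand and weigh the fin blank

ROBOT

A 6-joint arm with a two-finger parallel gripper is mounted at the origin on a cart in front of the work surface, level with it; the furniture and walls round the work are solid. World frame = base frame: x ahead of the robot, y to its left, z up, the work surface at z = 0. Lengths are in m, angles in rad, forces in N, time in s.
With the tool pointing down it reaches from about 0.25 to 0.775 m from the base axis. Payload 8.9 kg.
Tool frame: the origin (TCP) lies midway between the tips of the shut fingers; the grasp point (between the pads) lies behind it (arm.grip_point_offset is the z of the grasp point in the tool frame, in m); z points along the fingers, y is the direction in which the jaws open and shut (so a half turn about z gives the same grasp; the last joint's range is limited). The gripper opens to 85 mm and grips with 20 to 120 N. Pads are 22 mm wide; open, the fingers measure 114 mm over their backs; the gripper's body (76 mm by 85 mm) begins 54 mm behind the grasp point. The pads swing forward as they close: fully open they stand 13 mm farther back than shut.
Start: joints at [-0.139, 0.291, -0.153, 1.127, 0, 1.431], TCP at [0.525, 0, 0.198] pointing down, gripper open.
Joint ranges: [-2.52, 2.52], [-0.91, 1.74], [-1.3, 1.37], [-1.96, 2.02], [-1.52, 1.47], [-3.14, 3.14]. Speed limits (rad/s): [2.22, 2.22, 2.79, 3.14, 3.14, 3.14].

INTERFACE

Orientations are given as a unit quaternion [x, y, z, w].
In Python, from bench import arm gives the robot as it stands.
- The arm moves only by the tool apply_moves, never from a script. Its argument "commands" is one flat list of numbers, 7 for each row, row after row: the finger opening in mm, from 0 to 85.4, then the shift along the tool's x, y, z in mm, then the turn, a rotation vector about the tool's x, y, z in degrees. A call has 1 to 5 rows; each row shifts and turns the commanded pose from where the row before left it, along the tool's axes as they then stand; what a row does not reach is not made up. A row lasts 1/10 s, in which the tool goes at most 50 mm and 8.59 degrees, less where a joint would pass 70% of its speed; a pose out of reach is approached as far as the arm can. A call with a gripper value outside its range is refused whole. The fingers move at their own pace and stop on an object; the grip force is fixed at half the most. Time passes only in rows, so rows that do not move let the fingers close. It gives the time, the measured TCP pose, the force and the opening at its end, in the units of the state.
- arm.observe(): the state, without advancing time (a new reading comes with each control period).
- arm.get_image(name): name is "scene" or "side" or "wrist"; returns the picture (384x512x3 uint8, red, green, blue); there is no depth.
- arm.get_calibration(name): a dict with "mtx" (3x3 intrinsics, pixels), "dist" ([k1, k2, p1, p2, k3] as OpenCV has them; the pictures are not rectified), "world_to_cam" (4x4, takes a point from world to camera coordinates); the wrist camera has in their place "T_tool_cam" (4x4, takes a point from camera to tool coordinates, whose origin is the TCP and whose axes are the flange's). Camera axes: x right, y down, z forward; pixel columns grow to the right and rows downward; lengths in m; the calibration is good to about 2 mm. A picture is of the moment at which its call begins: read the wrist's pose just before it. get_calibration takes no time and is no camera call.
- arm.job_done(): hands the job in, once; it reports no verdict.
The state is a dict: "time": time; "joint_positions": joint angles; "joint_vel": joint speeds; "joint_torque": joint torques, N m; "eef_pos": TCP position; "eef_rot": TCP orientation; "contact_force": force on the tool from outside, world axes, zero at the start; "ft_torque": the same for the moment, N m; "width": opening from 0.0 (shut) to 1.0 (fully open).
Only numpy, scipy, OpenCV 4.12 (cv2) and the standard library are available. Lean on these libraries where they do the work, as an engineer would, in place of code of your own. Each camera call takes 0.05 s, during which the arm holds its last target. There are 200 camera calls.

TASK

The trimmed fin blank is still clamped in the jig and has to go on the scale. Undo the nut by its bar: nobody noted whether this jig has a right-hand or a left-hand stud, so push the bar gently one way and then the other, never forcing it against the tight side, and carry on the way that gives until the collar stands clear of the strap. Then draw the strap back along its guide well clear of the blank and leave it there, and lay the blank flat on the middle of the scale's pan, without disturbing the other things on the table.

Things in the scene. Friction and masses are not known exactly. Their poses are not given: they have to be found in the camera images.
- jig: fin trimming jig, fixed: aluminium plate 12 thick with a dark steel guide block. Origin on the table under the clamp stud's axis; +x = the way the strap is drawn back, away from the blank. Bed under the blank x -138 to -63, y -64 to 64, top z 12, with two 9 tall pins at x -69, y +-22 touching the blank's rear edge, else open. Guide block x -40 to 105, y +-29: floor z 26, cheeks z 34.5
- stud (a point): point on the stud's vertical axis, 64 mm above the table, at the height of the middle of the nut's bar while the nut is tight. The stud ends at 92 mm
- collar: round collar 28 across on the stud, with the hexagon nut and its bar, which turn on it. While the nut is tight its lowest 4.7 mm sit in a round seat of 31 mm in the strap and so lock the strap. Origin on the stud's axis at the collar's underside; it rises as the nut is undone: 3.2 mm a radian. Past about 2.0 rad it is clear of the strap
- nut (a joint): turn of the nut seen from above, rad, + anticlockwise; 0 = tight as found. Left- and right-hand jigs look the same: the way that tightens is blocked hard at once (it springs 0.1 rad at most; over 60 N at the bar counts as forcing it); the way that loosens turns steadily against about 0.2 N m (6 N at 34 mm from the axis), stays where it is left and ends at 2.9 rad
- bar_end (a point): centre of one of the two black balls (15 across) on the ends of the nut's level bar, a 9 mm rod through the stud's axis. Balls 45 mm to either side of the axis, 64 mm above the table while tight, rising with the collar. Either half can be pushed sideways by shut fingertips 25 to 40 mm from the axis. The bar may point any way at the start
- strap: loose slotted steel clamp strap 183 x 40 x 12 mm, 0.22 kg, level in the guide with its underside at z 26; origin under its seat for the collar, axes as the jig's (origin on the stud's axis at the start). Its nose reaches 95 mm ahead of the origin, 22 mm over the blank. Once the collar is clear it slides back along +x, 41 mm at most; after 25 mm it is clear of the blank
- tail (a point): centre of the strap's upturned tail, best hooked from the stud's side and drawn along (gripped hard across its width the strap binds in its guide): a plate 8 thick (along the jig's x) and 30 wide (y), rising from 38 to 60 mm above the table, this point at 54. At the start it stands 84 mm behind the stud (jig x +84), 31 mm beyond the bar's sweep
- blank: the loose plywood fin blank, see blank_mid; origin in the middle of its underside, axes as the jig's at the start
- blank_mid (a point): centre, half-way up, of the plywood fin blank: 120 long (its y), 50 wide (its x), 14 thick, 0.06 to 0.13 kg, square at its -y end; a half-round at its +y end begins 35 mm from the centre. At the start it lies on the jig's bed, its long side across the strap, which covers the middle 40 mm of the rear edge
- pan (a point): centre of the top of the scale's round pan, 150 across, 40 mm above the table
- scale: digital kitchen scale, fixed where it stands, 225 (x) x 165 (y), body 28 high; origin on the table under its middle, z up; the pan's centre is at its x +33
- resin_bottle: bystander: large plastic bottle, 66 across, 170 tall, upright, origin at its foot; beside the round end of the blank or behind the left of the jig
- hardener_bottle: bystander: small plastic bottle, 48 across, 115 tall, upright, origin at its foot; at the other of those two places
- sanding_block: bystander: cork sanding block 60 x 100 x 30, origin under its centre
- hex_keys: bystander: folding key set 27 x 90 x 20, origin under its centre
- spring_clamp: bystander: black spring clamp lying flat, 52 x 110 x 19, origin under its centre

How it is judged:
By the outcome, as a careful person would: the job done as asked, in the order asked, and still so for the second after the job is handed in, with the robot touching nothing.
It also fails if it takes over 72 s, if anything falls off the work surface, if the arm or the gripper's body presses on something with over 40 N, if the wrist force passes 120 N, or if a joint passes its speed limit or range.

## Working session

There is one attempt and no reset: what is moved stays moved. The work goes in short steps, Python scripts to look and compute and a tool call to move; the robot and the scene stay as the last step left them, time stands still between calls to the robot, and variables do not carry over. Pictures are saved under pics/ and viewed, about 8 in all and at most 12, crops included, and the job is handed in when it is done.

Besides the shell and the picture viewer there is one more tool, called by a JSON object that holds its "name" and its "arguments", one argument or row to a line. apply_moves: Moves the arm, as the interface text tells. Its arguments: {"type":"object","properties":{"commands":{"type":"array","items":{"type":"number"}}},"required":["commands"]}

```bash
ls; mkdir -p pics; python3 - <<'E'
from bench import arm
import cv2,numpy as np
print(arm.observe()); print(arm.grip_point_offset)
for n in("scene","side","wrist"):
    im=arm.get_image(n); cv2.imwrite(f"pics/{n}0.png",im[:,:,::-1]); c=arm.get_calibration(n); print(n,{k:np.round(v,4).tolist() for k,v in c.items()})
a=[cv2.imread(f"pics/{n}0.png") for n in("scene","side")]
E
```

```text
pics
{'time': 0.0, 'joint_positions': array([-1.39284601e-01,  2.91282045e-01, -1.54098096e-01,  1.12668077e+00,
       -1.57178707e-05,  1.43152740e+00]), 'joint_vel': array([ 0.00057513,  0.00057834, -0.00094605, -0.00027528, -0.00088415,
       -0.00066206]), 'joint_torque': array([-3.46096487e-03, -5.37150800e+01,  3.31364536e+01,  1.60375424e-02,
       -3.39078597e-04,  1.08972756e-05]), 'eef_pos': array([5.24542072e-01, 7.04323987e-05, 1.97241938e-01]), 'eef_rot': array([ 7.07112176e-01,  7.07101103e-01, -3.86975386e-04, -5.00107686e-04]), 'contact_force': array([-0.15830219, -0.90650686, -0.23214709]), 'ft_torque': array([0.0313687 , 0.04893258, 0.01099968]), 'width': 0.9976037898076067}
-0.0187
scene {'mtx': [[492.3244, 0.0, 263.0437], [0.0, 492.3244, 195.4228], [0.0, 0.0, 1.0]], 'dist': [0.0613, 0.0, 0.0, 0.0, 0.0], 'world_to_cam': [[-0.5601, -0.8284, -0.0117, 0.5261], [-0.4763, 0.3335, -0.8136, 0.2063], [0.6778, -0.4501, -0.5813, 1.0071], [0.0, 0.0, 0.0, 1.0]]}
side {'mtx': [[414.8734, 0.0, 262.9075], [0.0, 414.8734, 186.7191], [0.0, 0.0, 1.0]], 'dist': [-0.1419, 0.0, 0.0, 0.0, 0.0], 'world_to_cam': [[-0.9238, -0.3825, 0.0187, 0.5942], [-0.2241, 0.5002, -0.8364, 0.0351], [0.3105, -0.7769, -0.5478, 1.2322], [0.0, 0.0, 0.0, 1.0]]}
wrist {'mtx': [[270.8461, 0.0, 258.2867], [0.0, 270.8461, 191.6051], [0.0, 0.0, 1.0]], 'dist': [-0.0318, 0.0, 0.0, 0.0, 0.0], 'T_tool_cam': [[-0.0009, -0.9596, -0.2813, 0.0707], [1.0, -0.001, 0.0001, -0.0006], [-0.0004, -0.2813, 0.9596, -0.1757], [0.0, 0.0, 0.0, 1.0]]}
```

View pics/scene0.png

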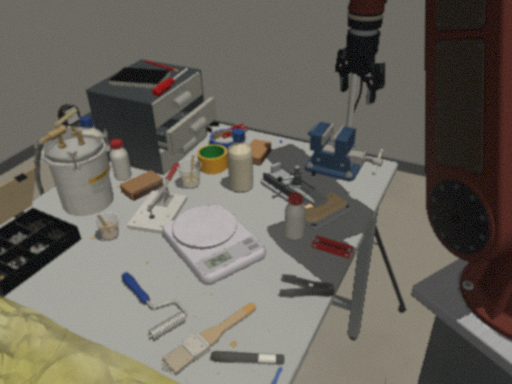

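View pics/side0.png

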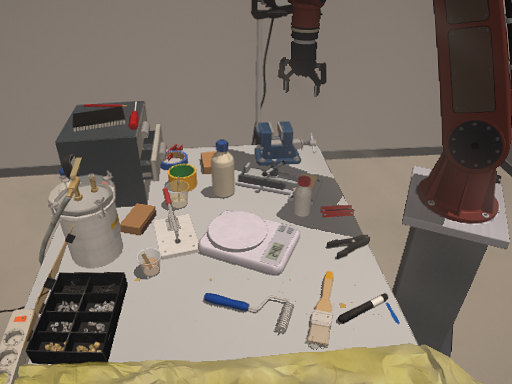

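View pics/wrist0.png

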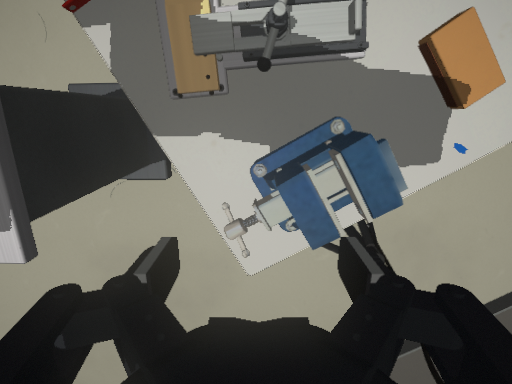

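The wrist picture shows the jig at the top edge: stud about (280,15), one ball (264,64), strap pointing left to the blank. I'll move the camera over it.

```bash
cat > h.py <<'E'
import numpy as np,cv2,json
from scipy.spatial.transform import Rotation as R
from bench import arm
def Tt(s): 
    T=np.eye(4);T[:3,:3]=R.from_quat(s["eef_rot"]).as_matrix();T[:3,3]=s["eef_pos"];return T
def cam(n,s=None):
    c=arm.get_calibration(n)
    W=Tt(s)@np.array(c["T_tool_cam"]) if n=="wrist" else np.linalg.inv(c["world_to_cam"])
    return np.array(c["mtx"]),np.array(c["dist"]),W
def ray(n,uv,z,s=None):
    K,d,W=cam(n,s); p=cv2.undistortPoints(np.array([[uv]],float),K,d)[0,0]
    v=W[:3,:3]@[p[0],p[1],1]; o=W[:3,3]; return o+v*(z-o[2])/v[2]
def proj(n,P,s=None):
    K,d,W=cam(n,s); M=np.linalg.inv(W)
    return cv2.projectPoints(np.atleast_2d(np.array(P,float)),cv2.Rodrigues(M[:3,:3])[0],M[:3,3],K,d)[0][:,0]
def snap(n,name):
    s=arm.observe(); im=arm.get_image(n)[:,:,::-1].copy(); cv2.imwrite(f"pics/{name}.png",im)
    json.dump({k:np.array(v).tolist() for k,v in s.items()},open(f"pics/{name}.json","w")); return im,s
def load(name): return cv2.imread(f"pics/{name}.png"),json.load(open(f"pics/{name}.json"))
E
python3 - <<'E'
from h import *
s=arm.observe()
for uv,z in[((264,64),.064),((281,13),.09),((176,92),.026),((217,92),.026),((455,60),.03)]: print(uv,ray("wrist",uv,z,s).round(4))
for uv,z in[((207,226),.04),((211,232),.028)]: print(uv,ray("scene",uv,z).round(4))
print(ray("side",(238,232),.04).round(4))
E
```

```text
(264, 64) [0.53  0.12  0.064]
(281, 13) [0.5451 0.1598 0.09  ]
(176, 92) [0.4241 0.0951 0.026 ]
(217, 92) [0.474  0.0948 0.026 ]
(455, 60) [0.7565 0.1321 0.03  ]
(207, 226) [0.5227 0.4378 0.04  ]
(211, 232) [0.5115 0.4345 0.028 ]
[0.5225 0.4539 0.04  ]
```

{"name": "apply_moves", "arguments": {
  "commands": [85,40,0,-15,0,0,0,85,45,0,-15,0,0,0,85,45,0,-10,0,0,0,85,10,0,0,0,0,0,85,0,0,0,0,0,0]
}}

```text
time: 0.65
eef_pos: [0.5248, 0.1414, 0.2376]
eef_rot: [0.706, 0.708, -0.0, -0.0]
contact_force: [-0.2, -0.9, -0.7]
width: 0.995
```

```bash
python3 - <<'E'
from h import *
im,s=snap("wrist","w1"); print(s["eef_pos"],s["eef_rot"],s["time"])
cv2.imwrite("pics/w1b.png",cv2.resize(im,(800,600),interpolation=cv2.INTER_CUBIC))
E
```

```text
[0.524759   0.14135849 0.23755345] [ 7.06112417e-01  7.08099737e-01 -1.16601405e-04 -6.00029657e-05] 0.65
```

View pics/w1b.png

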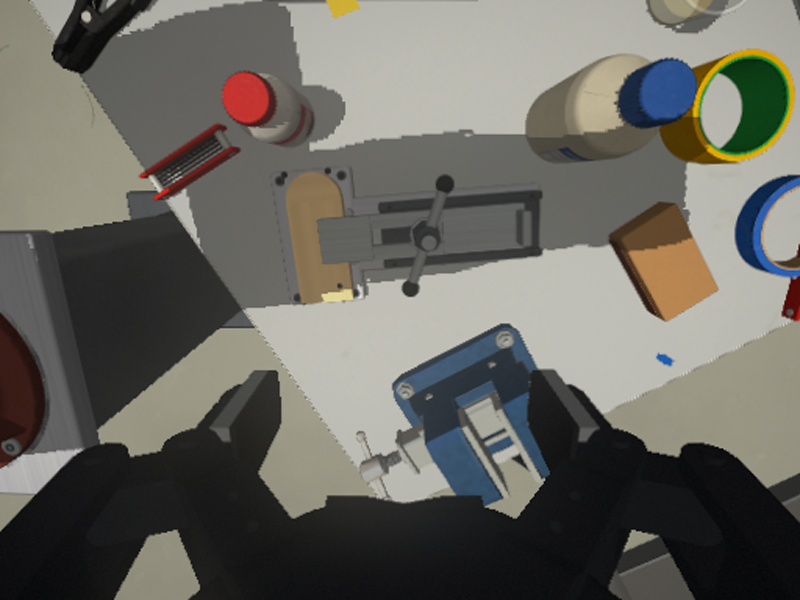

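Picture at 800x600: balls (445,184) and (411,288), stud (429,234), tail plate (523,228), strap nose (319,241), blank from (315,172) to (323,302). The round end faces the red-capped bottle and the resin bottle is behind left.

```bash
python3 - <<'E'
from h import *
im,s=load("w1")
for n,u,z in[("ballA",(445,184),.064),("ballB",(411,288),.064),("studtop",(430,232),.092),("tailtop",(522,228),.06),("nose a",(317,220),.038),("nose b",(321,263),.038),("guide far corner a",(541,187),.0345),("guide far b",(541,252),.0345),("plate a",(274,169),.012),("plate b",(350,168),.012),("plate c",(292,306),.012),("blank sq L",(300,304),.026),("blank sq R",(354,301),.026),("blank top",(313,171),.026),
("hard cap",(249,98),.115),("resin cap",(658,93),.17),("keys",(190,162),.02),("cork",(672,270),.03)]:
    print(n,(ray("wrist",np.array(u)*.64,z,s)*1000).round(1))
E
```

```text
ballA [557.1 205.7  64. ]
ballB [530.5 119.8  64. ]
studtop [544.1 171.1  92. ]
tailtop [622.6 170.6  60. ]
nose a [448.1 174.5  38. ]
nose b [449.6 136.1  38. ]
guide far corner a [643.6 203.1  34.5]
guide far b [648.7 146.   34.5]
plate a [405.9 218.   12. ]
plate b [475.3 218.8  12. ]
plate c [413.3  87.4  12. ]
blank sq L [425.   93.7  26. ]
blank sq R [476.9  96.8  26. ]
blank top [444.4 216.   26. ]
hard cap [423.3 261.1 115. ]
resin cap [659.6 255.7 170. ]
keys [333.1 224.4  20. ]
cork [775.8 128.9  30. ]
```

{"name": "apply_moves", "arguments": {
  "commands": [0,0,-24,20,0,0,0,0,0,0,35,0,0,8.5,0,0,0,35,0,0,8.5,0,0,0,40,0,0,0,0,0,0,0,0,0,0]
}}

```text
time: 1.2
eef_pos: [0.497, 0.1378, 0.1034]
eef_rot: [0.804, 0.594, -0.004, -0.002]
contact_force: [-0.9, 0.5, 0.2]
width: 0.141
```

```bash
python3 - <<'E'
from h import *
im,s=snap("wrist","w2"); print(s["eef_pos"],s["joint_positions"],R.from_quat(s["eef_rot"]).as_matrix().round(3).tolist(),s["width"],s["contact_force"])
cv2.imwrite("pics/w2b.png",cv2.resize(im,(800,600),interpolation=cv2.INTER_CUBIC))
E
```

```text
[0.496957   0.13779091 0.10336958] [ 1.28934072e-01  3.55160076e-01 -3.24102001e-01  9.00500463e-01
 -4.19946541e-04  1.99824605e+00] [[0.294, 0.956, -0.009], [0.956, -0.294, -0.002], [-0.004, -0.008, -1.0]] 0.14080008898290058 [-0.85804843  0.47765001  0.23516327]
```

View pics/w2b.png

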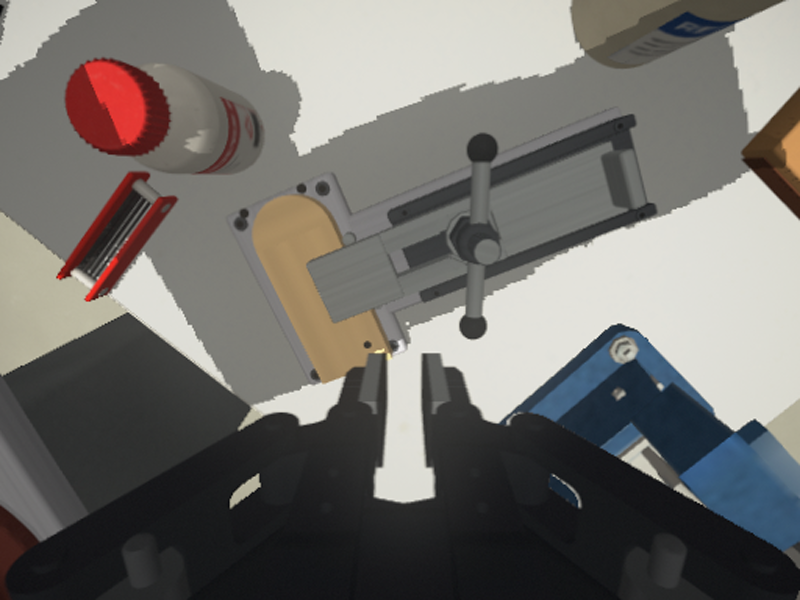

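Closer view (800x600): balls (482,148), (473,326), stud top (487,250), nose corners (306,262), (332,323). The fingers are almost shut.

```bash
python3 - <<'E'
from h import *
im,s=load("w2")
for n,u,z in[("ballA",(482,148),.064),("ballB",(473,326),.064),("studtop",(487,250),.092),("tail a",(613,153),.06),("tail b",(625,208),.06),("nose a",(306,262),.038),("nose b",(332,323),.038),("far a",(632,119),.0345),("far b",(652,210),.0345),("blank sq L",(322,383),.026),("hard foot edge",(262,140),.0),("sq R",(389,356),.026),("rnd",(283,193),.026)]:
    print(n,(ray("wrist",np.array(u)*.64,z,s)*1000).round(1))
E
```

```text
ballA [556.9 206.5  64. ]
ballB [529.9 119.8  64. ]
studtop [543.4 164.   92. ]
tail a [619.  185.6  60. ]
tail b [620.4 157.3  60. ]
nose a [448.5 176.   38. ]
nose b [450.2 136.2  38. ]
far a [643.6 197.7  34.5]
far b [647.  146.1  34.5]
blank sq L [425.9  94.8  26. ]
hard foot edge [438.5 252.1   0. ]
sq R [474.5 100.4  26. ]
rnd [446.7 216.8  26. ]
```

{"name": "apply_moves", "arguments": {
  "commands": [0,4,0,30,0,0,0,0,0,0,21,0,0,0,0,0,8,0,0,0,0,0,0,4,0,0,0,0,0,0,0,0,0,0,0]
}}

```text
time: 1.75
eef_pos: [0.5162, 0.14, 0.0589]
eef_rot: [0.804, 0.595, 0.002, 0.001]
contact_force: [0.0, 0.2, 0.5]
width: 0.001
```

{"name": "apply_moves", "arguments": {
  "commands": [0,0,3,0,0,0,0,0,0,2,0,0,0,0,0,0,2,0,0,0,0]
}}

```text
time: 2.05
eef_pos: [0.5207, 0.1383, 0.0573]
eef_rot: [0.804, 0.595, 0.0, 0.0]
contact_force: [0.7, 0.1, 0.7]
width: -0.0
```

{"name": "apply_moves", "arguments": {
  "commands": [0,0,-3,5,0,0,0,0,0,1,0,0,0,0,0,0,2,0,0,0,0]
}}

```text
time: 2.35
eef_pos: [0.5198, 0.1383, 0.0515]
eef_rot: [0.804, 0.595, -0.0, -0.0]
contact_force: [-0.1, -0.4, -0.2]
width: 0.001
```

{"name": "apply_moves", "arguments": {
  "commands": [0,0,1.5,0,0,0,0,0,0,1.5,0,0,0,0]
}}

```text
time: 2.55
eef_pos: [0.5234, 0.1374, 0.0518]
eef_rot: [0.804, 0.595, 0.0, 0.0]
contact_force: [-0.2, -0.8, 0.7]
width: -0.002
```

{"name": "apply_moves", "arguments": {
  "commands": [0,0,1.5,0,0,0,0,0,0,1,0,0,0,0]
}}

```text
time: 2.75
eef_pos: [0.5258, 0.1366, 0.0518]
eef_rot: [0.804, 0.595, 0.0, 0.0]
contact_force: [-0.2, -0.2, 0.2]
width: -0.0
```

{"name": "apply_moves", "arguments": {
  "commands": [0,0,1,0,0,0,0,0,0,1,0,0,0,0]
}}

```text
time: 2.95
eef_pos: [0.5276, 0.136, 0.0518]
eef_rot: [0.804, 0.595, -0.0, -0.0]
contact_force: [-1.0, 0.1, -0.8]
width: 0.003
```

{"name": "apply_moves", "arguments": {
  "commands": [0,0,1,0,0,0,0,0,0,0.5,0,0,0,0]
}}

```text
time: 3.15
eef_pos: [0.529, 0.1356, 0.0518]
eef_rot: [0.804, 0.595, -0.0, 0.0]
contact_force: [-0.5, -0.8, 0.1]
width: -0.004
```

```bash
python3 - <<'E'
from h import *
im,s=snap("wrist","w3"); print(s["eef_pos"],s["contact_force"])
cv2.imwrite("pics/w3b.png",cv2.resize(im[40:340,150:450],(600,600),interpolation=cv2.INTER_CUBIC))
print(proj("wrist",[[.53,.1198,.064],[.5569,.2065,.064]],s)-[150,40])
E
```

```text
[0.52902697 0.13560254 0.05180707] [-0.47420602 -0.77609821  0.13847145]
[[117.20283077 205.37177613]
 [119.15055954  62.79519876]]
```

View pics/w3b.png

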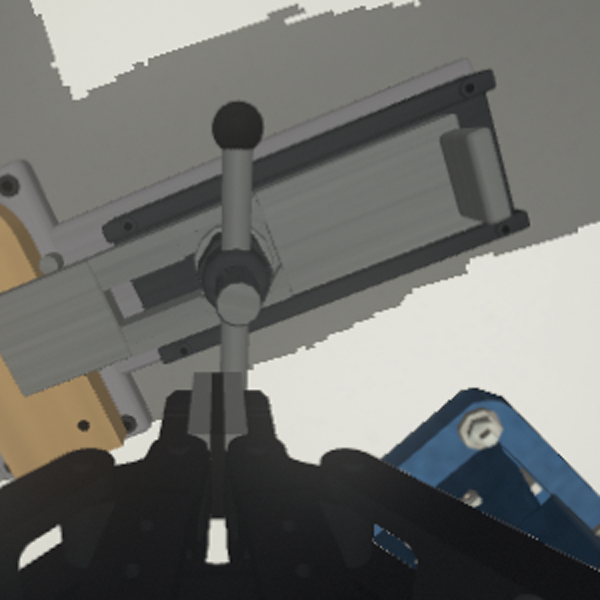

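```bash
python3 - <<'E'
from h import *
im,s=load("w3"); T=Tt(s)
P=[[x,y,z,1] for x,y,z in [(0,0,0),(.011,0,0),(-.011,0,0),(.011,.008,0),(.011,.008,-.0187),(.011,.008,-.04)]]
print(((proj("wrist",[(T@p)[:3] for p in P],s)-[150,40])*2).round(0))
for z in(.0,.064):
  p=(ray("wrist",np.array([237,374])/2+[150,40],.060,s)); print(p, np.linalg.inv(T)@np.r_[p,1])
# bar line in tool frame
for r in (22,33,45): 
  c=np.array([.5434,.1632,.064]); d=np.array([.5301-.5569,.1198-.2065,0]);d/=np.linalg.norm(d); print(r,(np.linalg.inv(T)@np.r_[c+d*r/1000,1]*1000).round(1))
E
```

```text
[[218. 356.]
 [218. 326.]
 [218. 385.]
 [241. 326.]
 [244. 345.]
 [248. 373.]]
[0.53424181 0.13060379 0.06      ] [-0.00325566  0.00644853 -0.00819288  1.        ]
[0.53424181 0.13060379 0.06      ] [-0.00325566  0.00644853 -0.00819288  1.        ]
22 [   8.6    5.6  -12.2 1000. ]
33 [  -2.4    5.6  -12.2 1000. ]
45 [ -14.4    5.5  -12.2 1000. ]
```

{"name": "apply_moves", "arguments": {
  "commands": [0,0,1,0,0,0,0,0,0,1,0,0,0,0]
}}

```text
time: 3.4
eef_pos: [0.5309, 0.1351, 0.0518]
eef_rot: [0.804, 0.595, 0.0, 0.0]
contact_force: [0.7, -0.4, 0.6]
width: -0.001
```

{"name": "apply_moves", "arguments": {
  "commands": [0,0,1,0,0,0,0,0,0,1,0,0,0,0]
}}

```text
time: 3.6
eef_pos: [0.5329, 0.1344, 0.0518]
eef_rot: [0.804, 0.595, 0.0, 0.0]
contact_force: [0.2, -0.4, 0.3]
width: 0.003
```

```bash
python3 - <<'E'
from h import *
im,s=snap("side","s4"); im2,_=snap("scene","c4"); snap("wrist","w4")
out=[]
for n,i in(("side",im),("scene",im2)):
    u=proj(n,[s["eef_pos"],[.5434,.1632,.064],[.53,.1198,.064]]); print(n,u.round(1)); x,y=u[0].astype(int)
    c=i[y-45:y+30,x-50:x+50]; out.append(cv2.resize(c,(800//2,300),interpolation=cv2.INTER_CUBIC)); print((x-50,y-45))
cv2.imwrite("pics/x4.png",np.hstack(out))
E
```

```text
side [[279.8 166.9]
 [273.3 167.1]
 [282.5 161.5]]
(np.int64(229), np.int64(121))
scene [[307.7 178.1]
 [296.5 175.9]
 [313.  172.9]]
(np.int64(257), np.int64(133))
```

View pics/x4.png

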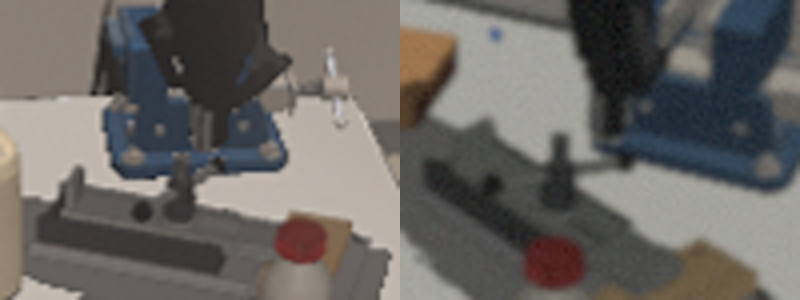

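Side and scene crops (side tip about (283,158), scene about (308,168)) both put the fingertips about 20 mm above the reported TCP, over the bar at its ball (313,174). I'll back off and lower by feel.

{"name": "apply_moves", "arguments": {
  "commands": [0,0,-12,0,0,0,0,0,0,-13,0,0,0,0,0,0,0,4,0,0,0,0,0,0,4,0,0,0]
}}

```text
time: 4.15
eef_pos: [0.5088, 0.142, 0.0437]
eef_rot: [0.804, 0.595, 0.0, 0.0]
contact_force: [-0.1, -0.5, -0.3]
width: 0.002
```

{"name": "apply_moves", "arguments": {
  "commands": [0,0,0,4,0,0,0,0,0,0,3,0,0,0,0,0,0,3,0,0,0]
}}

```text
time: 4.45
eef_pos: [0.509, 0.1417, 0.0334]
eef_rot: [0.804, 0.595, -0.0, -0.0]
contact_force: [-0.7, 0.3, -0.7]
width: 0.0
```

```bash
python3 - <<'E'
from h import *
im,s=snap("side","s5"); im2,_=snap("scene","c5"); w,sw=snap("wrist","w5"); print(s["eef_pos"],s["contact_force"])
for n in("side","scene"): print(n,proj(n,[s["eef_pos"],s["eef_pos"]+[0,0,.02]]).round(1))
cv2.imwrite("pics/x5.png",np.hstack([cv2.resize(im2[120:200,265:345],(480,480),interpolation=cv2.INTER_CUBIC),cv2.resize(w[180:260,210:260],(300,480))]))
E
```

```text
[0.50902559 0.14165749 0.03335633] [-0.69478248  0.31348414 -0.71908113]
side [[286.  174.9]
 [286.4 169.2]]
scene [[310.9 189.2]
 [311.3 182.8]]
```

View pics/x5.png

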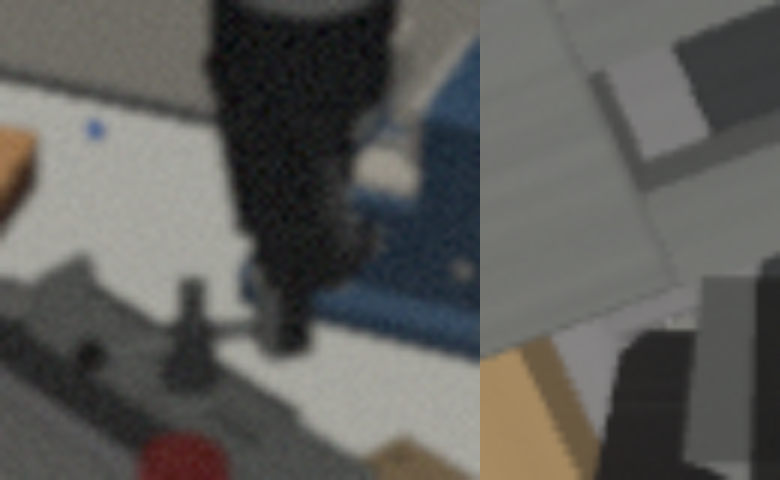

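Scene crop: the fingertip bottom is at about (312.5,178.7) against a predicted TCP at row 189, so the tips are still roughly 30 mm above the reported TCP (about z 0.065). I'll lower further in small checked steps.

{"name": "apply_moves", "arguments": {
  "commands": [0,0,0,4,0,0,0,0,0,0,3,0,0,0]
}}

```text
time: 4.8
eef_pos: [0.509, 0.1418, 0.0266]
eef_rot: [0.804, 0.595, 0.0, 0.0]
contact_force: [0.9, -0.3, -0.4]
width: 0.002
```

{"name": "apply_moves", "arguments": {
  "commands": [0,0,0,3,0,0,0,0,0,0,2,0,0,0]
}}

```text
time: 5.0
eef_pos: [0.5087, 0.1418, 0.0215]
eef_rot: [0.804, 0.595, -0.0, -0.0]
contact_force: [-0.4, 0.7, -0.4]
width: 0.001
```

```bash
python3 - <<'E'
from h import *
im,s=snap("side","s6"); im2,_=snap("scene","c6"); print(s["eef_pos"],s["contact_force"])
for n,i in(("side",im),("scene",im2)):
    q=proj(n,[s["eef_pos"]+[0,0,z] for z in(0,.015,.03)]); print(n,q.round(1)); x,y=q[1].astype(int)
    g=i[y-18:y+10,x-6:x+8].max(2); print(y-18,x-6); print(g)
E
```

```text
[0.50870403 0.1417791  0.02145256] [-0.36657673  0.74809725 -0.4250716 ]
side [[285.9 178.2]
 [286.2 174.1]
 [286.4 169.8]]
156 280
[[ 72  69  53  47  46  46  48  48  48  49  48  49  50  51]
 [ 69  71  54  45  46  45  47  47  47  48  48  50  51  52]
 [ 87  91  91  62  48  48  46  48  48  48  49  49  50  51]
 [104 105 108  77  78  69  47  46  47  48  48  49  50  49]
 [106 105  80  53  86  71  76  72  51  46  48  48  49  48]
 [ 93  75  51  46  87  69  82  93  66  46  47  47  65  71]
 [ 90  92  72  62  88  71  83  97  69  45  47  46  67  76]
 [ 94  98  78  66  88  73  83  97  68  46  47  45  91  85]
 [ 92  90  66  58  79  65  83  97  69  46  46  43  94 160]
 [111 165 142  79  74  63  83  89  62  46  47  42  90 173]
 [159 196 153  87  76  63  84  87  61  45  45  40 118 178]
 [190 196 189 141  89  68  87  88  61  45  42  35 154 192]
 [194 193 197 156  94  67  87  87  59  40  55 113 177 193]
 [192 192 195 159  91  57  82  82  57  67 131 176 191 192]
 [193 193 194 189 181 161 124  89 108 162 187 192 192 191]
 [197 194 194 194 195 193 186 181 183 192 194 192 191 191]
 [151 167 187 199 199 19
[... 1697 characters left out ...]
2  71  71  71  82 105 127 144 158 164 168 164 167]
 [ 74  77  71  68  73  66  70  88 113 138 153 160 166 163]
 [ 72  77  74  75  74  73  69  73  78 111 138 158 164 166]
 [ 74  73  72  69  73  72  75  73  77  94 129 154 165 163]
 [ 71  69  70  74  75  72  76  77  75  89 117 140 155 165]
 [ 63  64  68  70  71  68  73  73  74  80  93 118 133 150]
 [ 64  61  65  68  69  71  75  74  76  76  79  87 102 123]
 [ 66  63  66  69  76  77  73  76  77  78  76  78  83  91]
 [ 69  69  70  73  75  77  78  73  76  73  76  77  80  78]
 [ 74  74  75  74  79  81  76  77  77  77  75  83  73  73]
 [ 79  80  78  78  76  73  76  80  74  77  77  77  76  83]
 [ 74  78  74  80  79  77  76  75  81  74  72  70  80  76]]
```

Both views now agree on tips about 30 mm above the TCP, so tip z is about 0.052. I'll lower 2 mm more and push the bar gently.

{"name": "apply_moves", "arguments": {
  "commands": [0,0,5,2,0,0,0,0,0,5,0,0,0,0,0,0,1,0,0,0,0]
}}

```text
time: 5.4
eef_pos: [0.5186, 0.1386, 0.0195]
eef_rot: [0.804, 0.595, -0.001, -0.001]
contact_force: [-5.2, 0.9, 3.3]
width: -0.004
```

{"name": "apply_moves", "arguments": {
  "commands": [0,0,1,0,0,0,0,0,0,1,0,0,0,0]
}}

```text
time: 5.6
eef_pos: [0.5196, 0.1382, 0.0195]
eef_rot: [0.804, 0.595, -0.001, -0.001]
contact_force: [-7.0, 1.8, 4.4]
width: 0.003
```

{"name": "apply_moves", "arguments": {
  "commands": [0,0,1,0,0,0,0,0,0,0.5,0,0,0,0]
}}

```text
time: 5.8
eef_pos: [0.521, 0.1377, 0.0195]
eef_rot: [0.804, 0.595, -0.001, -0.001]
contact_force: [-8.2, 1.7, 3.8]
width: -0.0
```

{"name": "apply_moves", "arguments": {
  "commands": [0,0,1,0,0,0,0,0,0,0.5,0,0,0,0]
}}

```text
time: 6.0
eef_pos: [0.5223, 0.1372, 0.0196]
eef_rot: [0.804, 0.595, -0.001, -0.001]
contact_force: [-9.2, 0.9, 5.0]
width: 0.002
```

{"name": "apply_moves", "arguments": {
  "commands": [0,0,1,0,0,0,0]
}}

```text
time: 6.1
eef_pos: [0.5232, 0.137, 0.0196]
eef_rot: [0.804, 0.595, -0.001, -0.001]
contact_force: [-8.0, 1.4, 6.5]
width: -0.001
```

{"name": "apply_moves", "arguments": {
  "commands": [0,0,1.5,0,0,0,0,0,0,1.5,0,0,0,0]
}}

```text
time: 6.3
eef_pos: [0.5263, 0.1362, 0.0197]
eef_rot: [0.804, 0.595, -0.001, -0.001]
contact_force: [-8.5, 0.6, 6.4]
width: 0.003
```

```bash
cat >> h.py <<'E'
STUD=np.array([.5434,.1632])
def barang(im,s,end=0,zb=.066):
    """bar angle (deg) of the far half, from dark ball: darkest blob on circle r=45mm"""
    g=cv2.GaussianBlur(im.max(2),(5,5),0); A=np.arange(0,360,1.)
    P=[[STUD[0]+.045*np.cos(a),STUD[1]+.045*np.sin(a),zb] for a in np.radians(A)]
    q=proj("wrist",P,s); v=np.array([g[int(round(y)),int(round(x))] if 0<=x<512 and 0<=y<384 else 255 for x,y in q])
    return A,v
E
python3 - <<'E'
from h import *
im0,s0=load("w3"); im,s=snap("wrist","w7"); print(s["contact_force"],s["eef_pos"])
for i,t in((im0,s0),(im,s)):
    A,v=barang(i,t); print([(int(a),int(x)) for a,x in zip(A,v) if 40<a<150 and x<75])
E
```

```text
[-8.48406189  0.5724904   6.40204644] [0.52627586 0.13615962 0.01974104]
[(41, 58), (42, 59), (43, 59), (44, 59), (45, 59), (46, 58), (47, 58), (48, 61), (65, 53), (66, 41), (67, 41), (68, 41), (69, 42), (70, 43), (71, 43), (72, 44), (73, 44), (74, 44), (75, 44), (76, 44), (77, 43), (78, 43), (79, 43), (80, 43), (81, 44), (82, 70)]
[(41, 58), (42, 60), (43, 60), (44, 60), (45, 60), (46, 60), (47, 60), (48, 58), (49, 59), (50, 65), (82, 52), (83, 43), (84, 43), (85, 43), (86, 44), (87, 44), (88, 44), (89, 45), (90, 45), (91, 45), (92, 45), (93, 44), (94, 44), (95, 44), (96, 43), (97, 43), (98, 43), (99, 58)]
```

The bar gives anticlockwise: ball A moved from 73° to 90° at about 8 N. I'll align the tool and carry on round.

{"name": "apply_moves", "arguments": {
  "commands": [0,0,0,0,0,0,-8.5,0,-3,0,0,0,0,-8.5,0,-2,4,0,0,0,0,0,-1.4,4.6,0,0,0,-8,0,-1.4,4.6,0,0,0,-8]
}}

```text
time: 6.85
eef_pos: [0.5393, 0.1283, 0.0197]
eef_rot: [0.6, 0.8, -0.001, -0.001]
contact_force: [-7.2, -1.9, 5.5]
width: 0.002
```

```bash
cat >> h.py <<'E'
def rel():
    s=arm.observe();T=Tt(s); p=np.linalg.inv(T)@np.r_[STUD,s["eef_pos"][2],1]; ax=T[:3,0]
    print("r_tool",(-p[:2]*1000).round(1),"toolx ang",np.degrees(np.arctan2(ax[1],ax[0])).round(1),"q",s["joint_positions"].round(2),"F",s["contact_force"].round(1),"pos",s["eef_pos"].round(4),"t",s["time"])
    return s
E
python3 - <<'E'
from h import *
rel(); im,s=snap("wrist","w8"); A,v=barang(im,s,zb=.067); print([int(a) for a,x in zip(A,v) if 80<a<200 and x<48])
E
```

```text
r_tool [-32.3 -13.7] toolx ang 106.3 q [ 0.1   0.51 -0.33  0.74 -0.    1.39] F [-7.2 -1.9  5.5] pos [0.5393 0.1283 0.0197] t 6.85
[105, 106, 107, 108, 109, 110, 111, 112, 113, 114, 115, 116, 117, 118, 119, 120, 121]
```

{"name": "apply_moves", "arguments": {
  "commands": [0,-1.4,4.6,0,0,0,-8,0,-1.4,4.6,0,0,0,-8,0,-1.4,4.6,0,0,0,-8,0,-1.4,4.6,0,0,0,-8,0,-1.4,4.6,0,0,0,-8]
}}

```text
time: 7.4
eef_pos: [0.5635, 0.1334, 0.02]
eef_rot: [0.29, 0.957, -0.001, -0.0]
contact_force: [-4.8, -6.3, 5.9]
width: -0.002
```

```bash
python3 -c "
from h import *
rel()"
```

```text
r_tool [-33.3 -13.6] toolx ang 146.3 q [ 0.11  0.55 -0.26  0.77 -0.    0.7 ] F [-4.8 -6.3  5.9] pos [0.5635 0.1334 0.02  ] t 7.4
```

{"name": "apply_moves", "arguments": {
  "commands": [0,-1.4,4.6,0,0,0,-8,0,-1.4,4.6,0,0,0,-8,0,-1.4,4.6,0,0,0,-8,0,-1.4,4.6,0,0,0,-8,0,-1.4,4.6,0,0,0,-8]
}}

```text
time: 7.9
eef_pos: [0.5789, 0.1528, 0.0206]
eef_rot: [-0.054, 0.999, -0.001, 0.001]
contact_force: [0.9, -6.7, 6.1]
width: -0.002
```

```bash
python3 - <<'E'
from h import *
rel(); im,s=snap("wrist","w9"); A,v=barang(im,s,zb=.071); print([int(a) for a,x in zip(A,v) if 150<a<260 and x<48])
E
```

```text
r_tool [-34.1 -14.2] toolx ang -173.8 q [ 0.14  0.57 -0.2   0.79 -0.    0.03] F [ 0.9 -6.7  6.1] pos [0.5789 0.1528 0.0206] t 7.9
[182, 183, 184, 185, 186, 187, 188, 189, 190, 191, 192, 193, 194, 195, 196, 197, 198, 199]
```

Bar at 190° (2.05 rad). I'll take it about 0.4 rad further.

{"name": "apply_moves", "arguments": {
  "commands": [0,-1.4,4.6,0,0,0,-8,0,-1.4,4.6,0,0,0,-8,0,-1.4,4.6,0,0,0,-8]
}}

```text
time: 8.25
eef_pos: [0.5807, 0.1674, 0.021]
eef_rot: [-0.261, 0.965, -0.002, 0.002]
contact_force: [3.5, -5.9, 6.4]
width: 0.0
```

```bash
python3 - <<'E'
from h import *
rel(); im,s=snap("wrist","w10"); A,v=barang(im,s,zb=.071); print([int(a) for a,x in zip(A,v) if 150<a<260 and x<48])
E
```

```text
r_tool [-34.4 -15.2] toolx ang -149.8 q [ 0.16  0.58 -0.19  0.79 -0.   -0.37] F [ 3.5 -5.9  6.4] pos [0.5807 0.1674 0.021 ] t 8.25
[205, 206, 207, 208, 209, 210, 211, 212, 213, 214, 215, 216, 217, 218, 219, 220, 221, 222]
```

{"name": "apply_moves", "arguments": {
  "commands": [0,0,-6,0,0,0,0,0,-20,-5,0,0,0,0,0,0,0,0,0,0,8.5,0,0,0,0,0,0,8.5,0,0,0,0,0,0,8.5]
}}

```text
time: 8.8
eef_pos: [0.601, 0.1688, 0.0195]
eef_rot: [-0.035, 0.999, 0.0, -0.0]
contact_force: [0.0, 0.4, -0.2]
width: 0.002
```

```bash
python3 - <<'E'
from h import *
s=rel(); im,s=snap("wrist","w11"); cv2.imwrite("pics/w11b.png",cv2.resize(im,(800,600),interpolation=cv2.INTER_CUBIC))
E
```

```text
r_tool [-57.8   1.5] toolx ang -175.9 q [ 0.16  0.62 -0.12  0.83  0.    0.09] F [ 0.   0.4 -0.2] pos [0.601  0.1688 0.0195] t 8.8
```

View pics/w11b.png

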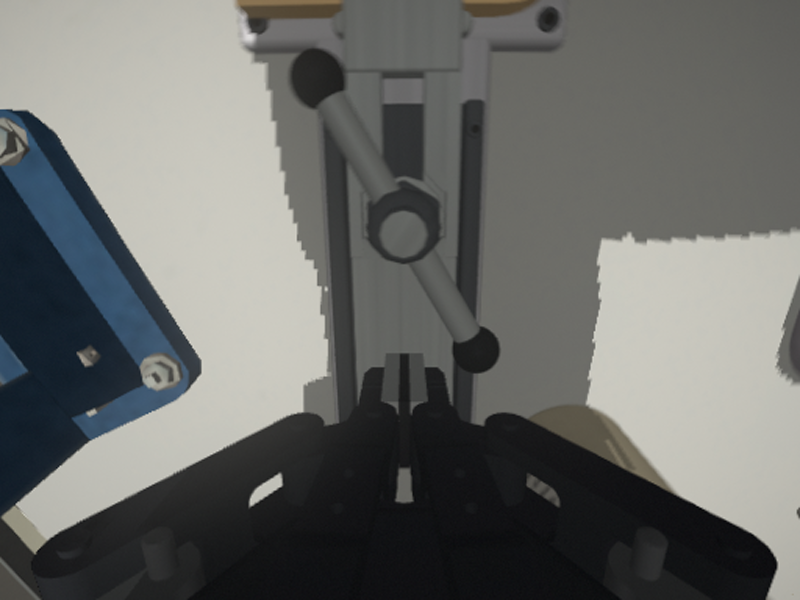

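The view shows the bar at about 213° clear of the tail, the guide aligned with the tool, and the resin bottle just right of the knuckles at (590,430). I'll turn the hand 90° anticlockwise so the knuckles stay off the bottle before pulling.

{"name": "apply_moves", "arguments": {
  "commands": [0,0,0,0,0,0,-8.5,0,0,0,0,0,0,-8.5,0,0,0,0,0,0,-8.5,0,0,0,0,0,0,-8.5,0,0,0,0,0,0,-8.5]
}}

```text
time: 9.35
eef_pos: [0.6009, 0.1688, 0.0197]
eef_rot: [-0.402, 0.915, 0.0, -0.0]
contact_force: [-0.4, 0.6, -0.3]
width: 0.002
```

{"name": "apply_moves", "arguments": {
  "commands": [0,0,0,0,0,0,-8.5,0,0,0,0,0,0,-8.5,0,0,0,0,0,0,-8.5,0,0,0,0,0,0,-8.5,0,0,0,0,0,0,-8.5]
}}

```text
time: 9.85
eef_pos: [0.6009, 0.1688, 0.0197]
eef_rot: [-0.707, 0.707, 0.0, 0.0]
contact_force: [-0.2, 0.5, 0.2]
width: 0.002
```

{"name": "apply_moves", "arguments": {
  "commands": [0,0,0,2,0,0,-5,0,0,0,3,0,0,0,0,0,0,0,0,0,0]
}}

```text
time: 10.15
eef_pos: [0.6005, 0.1688, 0.0142]
eef_rot: [0.734, -0.679, -0.0, 0.0]
contact_force: [0.7, 0.2, -0.5]
width: -0.002
```

```bash
python3 -c "
from h import *
rel()"
```

```text
r_tool [ -1.3 -57.3] toolx ang -85.6 q [ 0.16  0.62 -0.13  0.82  0.   -1.49] F [ 0.7  0.2 -0.5] pos [0.6005 0.1688 0.0142] t 10.15
```

{"name": "apply_moves", "arguments": {
  "commands": [0,0,-5,0,0,0,0,0,0,-5,0,0,0,0,0,0,-3,0,0,0,0,0,0,-3,0,0,0,0]
}}

```text
time: 10.55
eef_pos: [0.6166, 0.1703, 0.0148]
eef_rot: [0.734, -0.679, -0.0, 0.0]
contact_force: [-3.5, -0.4, 2.5]
width: -0.001
```

{"name": "apply_moves", "arguments": {
  "commands": [0,0,-3,0,0,0,0,0,0,-3,0,0,0,0]
}}

```text
time: 10.75
eef_pos: [0.6228, 0.1708, 0.0148]
eef_rot: [0.734, -0.679, -0.0, 0.0]
contact_force: [-2.7, -1.6, 1.0]
width: 0.001
```

{"name": "apply_moves", "arguments": {
  "commands": [0,0,-4,0,0,0,0,0,0,-4,0,0,0,0]
}}

```text
time: 10.95
eef_pos: [0.6309, 0.1715, 0.0148]
eef_rot: [0.734, -0.679, 0.0, -0.0]
contact_force: [-1.4, -0.1, 0.4]
width: -0.0
```

{"name": "apply_moves", "arguments": {
  "commands": [0,0,-4,0,0,0,0,0,0,-4,0,0,0,0,0,0,-4,0,0,0,0]
}}

```text
time: 11.25
eef_pos: [0.6429, 0.1724, 0.0148]
eef_rot: [0.734, -0.679, -0.0, 0.0]
contact_force: [-1.3, -1.2, 1.4]
width: 0.001
```

{"name": "apply_moves", "arguments": {
  "commands": [0,0,-4,0,0,0,0,0,0,-3,0,0,0,0,0,0,0,0,0,0,0]
}}

```text
time: 11.55
eef_pos: [0.6503, 0.1729, 0.0148]
eef_rot: [0.734, -0.679, 0.0, -0.0]
contact_force: [-0.1, 0.3, -0.5]
width: 0.001
```

```bash
python3 -c "
from h import *
rel()"
```

```text
r_tool [  -1.3 -107.3] toolx ang -85.5 q [ 0.15  0.7   0.03  0.89 -0.   -1.5 ] F [-0.1  0.3 -0.5] pos [0.6503 0.1729 0.0148] t 11.55
```

{"name": "apply_moves", "arguments": {
  "commands": [0,0,6,0,0,0,0,0,0,0,-40,0,0,0,0,0,0,-40,0,0,0,0,0,0,-40,0,0,0,85,0,40,0,0,0,0]
}}

```text
time: 12.05
eef_pos: [0.6129, 0.1702, 0.1424]
eef_rot: [0.734, -0.679, 0.006, -0.007]
contact_force: [-0.0, -0.2, 0.7]
width: 0.158
```

{"name": "apply_moves", "arguments": {
  "commands": [85,0,40,0,0,0,0,85,0,40,0,0,0,0,85,0,40,0,0,0,0,85,0,39,0,0,0,0,85,0,0,0,0,0,0]
}}

```text
time: 12.55
eef_pos: [0.4393, 0.1563, 0.1345]
eef_rot: [0.735, -0.678, -0.001, 0.002]
contact_force: [0.2, -0.5, 1.5]
width: 0.989
```

```bash
python3 - <<'E'
from h import *
s=rel(); im,s=snap("wrist","w12"); cv2.imwrite("pics/w12b.png",cv2.resize(im,(800,600),interpolation=cv2.INTER_CUBIC)); print(s["width"])
E
```

```text
r_tool [ -1.4 104.3] toolx ang -85.4 q [ 0.18  0.23 -0.41  0.93  0.   -1.47] F [ 0.2 -0.5  1.5] pos [0.4393 0.1563 0.1345] t 12.55
0.9888472378506723
```

View pics/w12b.png

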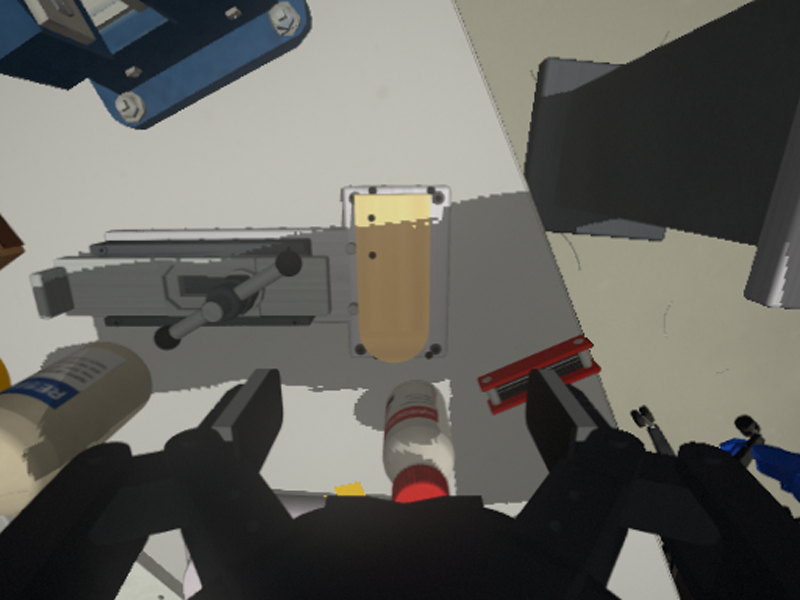

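Blank free on the bed: square end (356,195)-(432,195), round end (394,361). The strap nose at x 330 is well off its rear edge. Hardener bottle is beyond the round end.

```bash
python3 - <<'E'
from h import *
im,s=load("w12")
f=lambda u,z:(ray("wrist",np.array(u)*.64,z,s)*1000).round(1)
h=cv2.cvtColor(im,cv2.COLOR_BGR2HSV); m=((h[:,:,0]>8)&(h[:,:,0]<32)&(h[:,:,1]>75)).astype(np.uint8)
m[:, :200]=0; m[:,300:]=0; m[:110]=0; m[240:]=0
m=cv2.morphologyEx(m,cv2.MORPH_CLOSE,np.ones((7,7)))
c=max(cv2.findContours(m,cv2.RETR_EXTERNAL,cv2.CHAIN_APPROX_NONE)[0],key=cv2.contourArea)
P=np.array([ray("wrist",p[0],.026,s)[:2]*1000 for p in c],np.float32); print(cv2.minAreaRect(P),cv2.boundingRect(c))
for n,u,z in[("sqa",(356,195),.026),("sqb",(432,195),.026),("rnd",(394,361),.026),("nose mid",(329,286),.038),("bottle foot near",(410,382),.0),("cap",(421,485),.115),("resin near",(140,360),0.1)]: print(n,f(u,z))
# scale: pan centre by ellipse in scene & side
for n in("scene","side"):
    i=cv2.imread(f"pics/{n}0.png"); c=proj(n,[[.5227,.444,.04]])[0]; print(n,c)
    g=cv2.GaussianBlur(cv2.cvtColor(i,cv2.COLOR_BGR2HSV),(3,3),0); x,y=c.astype(int); print(g[y,x], [g[y,x+k].tolist() for k in range(-50,51,10)])
E
```

```text
((445.9424743652344, 155.3238983154297), (49.60196304321289, 118.92182159423828), 4.7293925285339355) (227, 124, 48, 108)
sqa [474.1  98.8  26. ]
sqb [424.5  94.9  26. ]
rnd [440.8 214.6  26. ]
nose mid [487.9 158.4  38. ]
bottle foot near [426.1 244.    0. ]
cap [421.8 247.7 115. ]
resin near [580.3 191.3 100. ]
scene [204.65090263 226.96811591]
[151  10 187] [[23, 20, 185], [103, 11, 174], [75, 8, 181], [160, 8, 183], [140, 9, 183], [151, 10, 187], [86, 9, 182], [141, 8, 181], [87, 9, 177], [19, 9, 166], [27, 11, 164]]
side [239.64584395 229.65746491]
[166  21 219] [[14, 33, 218], [15, 23, 190], [144, 21, 209], [177, 20, 216], [155, 20, 219], [166, 21, 219], [177, 20, 218], [177, 21, 217], [177, 21, 216], [148, 12, 148], [151, 10, 140]]
```

{"name": "apply_moves", "arguments": {
  "commands": [66,41.5,-6.5,0,0,0,0,66,0,0,40,0,0,0,66,0,0,40,0,0,0,66,0,0,30,0,0,0,66,0,0,0,0,0,0]
}}

```text
time: 13.1
eef_pos: [0.4529, 0.1155, 0.0219]
eef_rot: [0.734, -0.679, -0.002, 0.002]
contact_force: [-0.3, -0.2, -0.2]
width: 0.77
```

```bash
python3 - <<'E'
from h import *
s=rel(); print(s["width"])
T=Tt(s)
for n in("side","scene"):
    im,_=snap(n,n+"13"); q=proj(n,[(T@[0,y,z,1])[:3] for y in(-.04,.04) for z in(0,-.03,-.045)]); print(n,q.round(0).tolist())
a=[cv2.imread(f"pics/{n}13.png") for n in("side","scene")]
cv2.imwrite("pics/x13.png",np.hstack([cv2.resize(a[0][110:220,240:340],(400,440),interpolation=cv2.INTER_CUBIC),cv2.resize(a[1][130:240,270:370],(400,440),interpolation=cv2.INTER_CUBIC)]))
E
```

```text
r_tool [40.5 94. ] toolx ang -85.5 q [ 0.09  0.37 -0.56  0.64 -0.   -1.56] F [-0.3 -0.2 -0.2] pos [0.4529 0.1155 0.0219] t 13.1
0.7695472465103845
side [[293.0, 176.0], [294.0, 167.0], [294.0, 163.0], [319.0, 180.0], [320.0, 172.0], [320.0, 168.0]]
scene [[322.0, 193.0], [322.0, 183.0], [323.0, 178.0], [344.0, 207.0], [345.0, 197.0], [346.0, 192.0]]
```

View pics/x13.png

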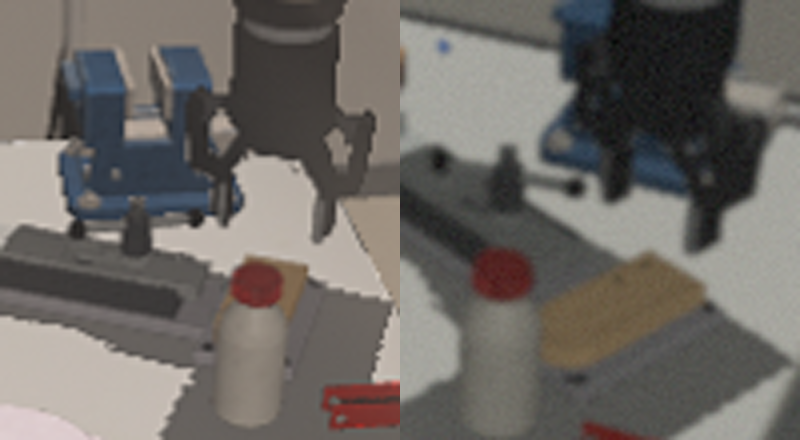

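Both views show the fingertips straddling above the blank near the square end, tips about 40 mm above the TCP with the jaws open (side (320,170), scene (345,192)). I'll centre and descend by feel.

{"name": "apply_moves", "arguments": {
  "commands": [66,0,3.5,10,0,0,0,66,0,0,12,0,0,0,66,0,0,6,0,0,0,66,0,0,5,0,0,0]
}}

```text
time: 13.6
eef_pos: [0.452, 0.1158, -0.0079]
eef_rot: [0.734, -0.679, 0.0, -0.0]
contact_force: [0.1, 0.3, 0.1]
width: 0.77
```

{"name": "apply_moves", "arguments": {
  "commands": [66,0,0,3,0,0,0,66,0,0,3,0,0,0,66,0,0,0,0,0,0]
}}

```text
time: 13.9
eef_pos: [0.4519, 0.1153, -0.0141]
eef_rot: [0.734, -0.679, 0.001, -0.0]
contact_force: [0.2, -2.8, 1.0]
width: 0.773
```

```bash
python3 - <<'E'
from h import *
s=rel(); print(s["width"])
T=Tt(s)
for n in("side","scene"):
    im,_=snap(n,n+"14"); q=proj(n,[(T@[0,.04,z,1])[:3] for z in(0,-.03,-.045)]); print(n,q.round(1).tolist())
    x,y=q[1].astype(int); print(y-10,x-6); print(im[y-10:y+10,x-7:x+9].max(2))
E
```

```text
r_tool [40.6 94.9] toolx ang -85.5 q [ 0.09  0.43 -0.6   0.54 -0.   -1.56] F [ 0.2 -2.8  1. ] pos [ 0.4519  0.1153 -0.0141] t 13.9
0.7732247577490065
side [[317.9, 190.2], [318.8, 182.0], [319.3, 177.8]]
172 312
[[189 188 188 188 189 190 171 108 101  80  63  59 140 184 187 186]
 [190 189 189 189 189 191 163 105 103  79  63  59 137 182 186 186]
 [193 193 192 191 191 193 164 106  99  74  62  56 170 189 187 185]
 [152 155 162 176 179 193 147 107 103  73  61  54 177 190 186 186]
 [128 127 129 135 136 141 122 108  99  71  60  68 177 190 187 186]
 [127 125 123 123 124 119 103 104  94  67  57 125 183 190 188 186]
 [126 125 124 124 127 131 105 103  89  63  66 169 191 189 187 187]
 [123 125 125 126 126 109  79  98  86 131 141 185 191 189 188 188]
 [123 125 125 127 119 105  78  95  92 125 146 185 191 190 189 188]
 [124 125 126 126 114 104  92  87  83 101 135 187 195 193 191 189]
 [125 125 127 122 110 103 101 100  99 101 107 125 128 125 185 195]
 [124 125 129 117 106 103 103 102 104 101  97  99 100  99 124 128]
 [125 127 126 111 103 102 102 103 105  97 100 102 102 103 103 101]
 [125 129 119 107
[... 1156 characters left out ...]
  74  76  80  92 102 124 153]
 [103 109  95  91  90  87  83  88  87  88  88  90  91  95 104 129]
 [ 98  89  86  86  85  84  85  85  92  92  92  88  89  84  89  99]
 [ 90  86  82  86  89  90  90  92  88  91  88  84  80  84  83  87]
 [ 87  84  87  83  84  89  95  89  92  86  84  82  78  80  86  86]
 [ 86  88  84  93  90  93  88  89  87  85  82  82  88  87  86  85]
 [ 91  90  88  92  92  91  85  87  86  84  84  83  85  83  84  83]
 [ 88  91  90  87  83  82  85  82  85  83  85  82  88  83  84  86]
 [ 91  89  85  84  78  79  86  83  80  82  86  84  85  84  86  84]
 [ 90  82  81  82  83  85  80  83  85  89  83  83  83  86  88  85]
 [ 86  84  80  85  86  80  84  84  78  89  85  84  87  88  83  85]]
```

{"name": "apply_moves", "arguments": {
  "commands": [66,0,0,0,0,0,0,66,0,0,0,0,0,0]
}}

```text
time: 14.2
eef_pos: [0.4515, 0.1156, -0.0141]
eef_rot: [0.734, -0.679, 0.0, 0.0]
contact_force: [0.8, -4.3, 1.8]
width: 0.775
```

{"name": "apply_moves", "arguments": {
  "commands": [66,0,2.5,-1,0,0,0,66,0,0,0,0,0,0]
}}

```text
time: 14.4
eef_pos: [0.4484, 0.1155, -0.0131]
eef_rot: [0.734, -0.679, -0.0, 0.0]
contact_force: [-0.6, -4.5, 2.0]
width: 0.77
```

A steady -4.5 N in y has appeared. The rear knuckle is probably brushing ball A, which is near (0.506,0.139). I'll shift away toward the square end and narrow the jaws.

{"name": "apply_moves", "arguments": {
  "commands": [58,4,0,-3,0,0,0,58,4,-1,0,0,0,0,58,0,0,0,0,0,0]
}}

```text
time: 14.7
eef_pos: [0.4508, 0.1073, -0.0101]
eef_rot: [0.734, -0.679, -0.0, -0.0]
contact_force: [-0.3, -0.5, 0.1]
width: 0.677
```

```bash
python3 - <<'E'
from h import *
s=rel(); print(s["width"]); im,s=snap("wrist","w15"); A,v=barang(im,s,zb=.072); print([int(a) for a,x in zip(A,v) if 150<a<260 and x<52],[int(a) for a,x in zip(A,v) if a<70 and x<52])
E
```

```text
r_tool [48.4 96.7] toolx ang -85.5 q [ 0.08  0.41 -0.61  0.55  0.   -1.57] F [-0.3 -0.5  0.1] pos [ 0.4508  0.1073 -0.0101] t 14.7
0.6773852567350304Traceback (most recent call last):
  File "<stdin>", line 2, in <module>
  File "h.py", line 25, in barang
    q=proj("wrist",P,s); v=np.array([g[int(round(y)),int(round(x))] if 0<=x<512 and 0<=y<384 else 255 for x,y in q])
                                     ~^^^^^^^^^^^^^^^^^^^^^^^^^^^^^
IndexError: index 384 is out of bounds for axis 0 with size 384
```

{"name": "apply_moves", "arguments": {
  "commands": [58,0,1,4,0,0,0,58,0,0,4,0,0,0,58,0,0,0,0,0,0]
}}

```text
time: 15.05
eef_pos: [0.4489, 0.1076, -0.0189]
eef_rot: [0.734, -0.679, -0.0, 0.0]
contact_force: [-0.5, 0.5, 0.3]
width: 0.681
```

{"name": "apply_moves", "arguments": {
  "commands": [58,0,0,3,0,0,0,58,0,0,0,0,0,0]
}}

```text
time: 15.25
eef_pos: [0.4493, 0.1076, -0.0216]
eef_rot: [0.734, -0.679, -0.0, 0.0]
contact_force: [0.3, -0.5, -0.9]
width: 0.679
```

{"name": "apply_moves", "arguments": {
  "commands": [58,0,0,2,0,0,0,58,0,0,0,0,0,0]
}}

```text
time: 15.45
eef_pos: [0.4495, 0.1075, -0.0234]
eef_rot: [0.734, -0.679, -0.0, 0.0]
contact_force: [-0.1, -0.3, 0.3]
width: 0.677
```

{"name": "apply_moves", "arguments": {
  "commands": [40,0,0,0,0,0,0,40,0,0,0,0,0,0,30,0,0,0,0,0,0,30,0,0,0,0,0,0]
}}

```text
time: 15.85
eef_pos: [0.4496, 0.1075, -0.0228]
eef_rot: [0.734, -0.679, 0.0, -0.0]
contact_force: [-1.9, 0.2, 6.1]
width: 0.568
```

{"name": "apply_moves", "arguments": {
  "commands": [30,0,0,-5,0,0,0,30,0,0,-10,0,0,0,30,0,0,-15,0,0,0]
}}

```text
time: 16.15
eef_pos: [0.449, 0.1075, 0.0072]
eef_rot: [0.734, -0.679, -0.0, 0.0]
contact_force: [-0.5, 0.0, -1.2]
width: 0.566
```

```bash
python3 - <<'E'
from h import *
s=rel(); print(s["width"]); im,s=snap("wrist","w16"); T=Tt(s)
h=cv2.cvtColor(im,cv2.COLOR_BGR2HSV); m=((h[:,:,0]>8)&(h[:,:,0]<32)&(h[:,:,1]>75)).astype(np.uint8)
n,l,st,c=cv2.connectedComponentsWithStats(m); print([(st[i].tolist(),c[i].round(0).tolist()) for i in range(1,n) if st[i][4]>300])
E
```

```text
r_tool [48.2 98.5] toolx ang -85.5 q [ 0.08  0.38 -0.59  0.59 -0.   -1.57] F [-0.5  0.  -1.2] pos [0.449  0.1075 0.0072] t 16.15
0.5661719024822227
[([203, 226, 111, 105, 8838], [258.0, 272.0])]
```

Blank is held and lifted (width 48 mm, about 0.12 kg). I'll raise it and measure the pan from the first scene and side pictures.

{"name": "apply_moves", "arguments": {
  "commands": [30,0,0,-30,0,0,0,30,0,0,-40,0,0,0,30,0,0,-40,0,0,0,30,0,0,-40,0,0,0,30,0,0,0,0,0,0]
}}

```text
time: 16.7
eef_pos: [0.4529, 0.1078, 0.1619]
eef_rot: [0.734, -0.679, 0.003, -0.003]
contact_force: [1.0, 0.4, -1.6]
width: 0.569
```

```bash
python3 - <<'E'
from h import *
s=rel(); print(s["width"])
im1,_=snap("side","s17");im2,_=snap("scene","c17")
for n,nm in(("scene","scene0"),("side","side0")):
    i=cv2.imread(f"pics/{nm}.png"); x,y=proj(n,[[.5227,.446,.04]])[0].astype(int)
    K,d,W=cam(n)
    # rectify plane z=.04 at 1 px/mm, centred (.52,.445), 260mm
    N=260; U=np.array([[.39+a/1000,.315+b/1000,.04] for b in range(N) for a in range(N)]); q=proj(n,U).astype(np.float32).reshape(N,N,2)
    t=cv2.remap(i,q[...,0],q[...,1],cv2.INTER_LINEAR); cv2.imwrite(f"pics/t_{n}.png",t)
    g=cv2.cvtColor(t,cv2.COLOR_BGR2GRAY)
    c=cv2.HoughCircles(cv2.GaussianBlur(g,(7,7),0),cv2.HOUGH_GRADIENT,1,20,param1=40,param2=12,minRadius=68,maxRadius=82)
    print(n,[] if c is None else (c[0][:4]+[390,315,0]).round(0).tolist())
a=[cv2.imread(f"pics/t_{n}.png") for n in("scene","side")]
cv2.imwrite("pics/x17.png",cv2.resize(np.hstack([np.flipud(k) for k in a]),None,fx=1.5,fy=1.5))
E
```

```text
r_tool [48.1 94.5] toolx ang -85.5 q [ 0.08  0.2  -0.38  0.99  0.   -1.57] F [ 1.   0.4 -1.6] pos [0.4529 0.1078 0.1619] t 16.7
0.5689787716050941
scene [[524.0, 444.0, 76.0]]
side [[528.0, 442.0, 75.0], [526.0, 462.0, 69.0]]
```

View pics/x17.png

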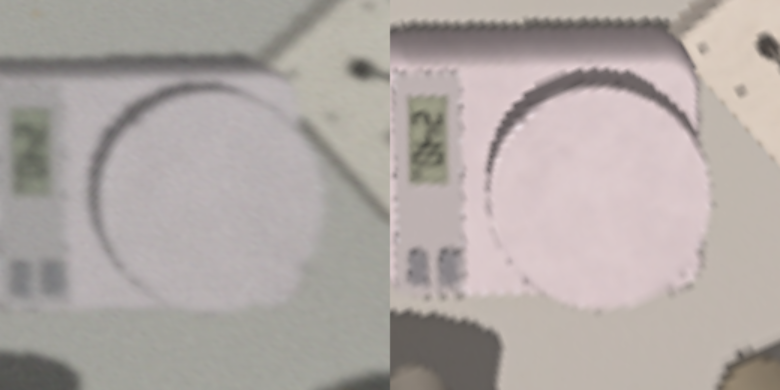

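Rectified views (1.5 px/mm) show the pan circle centred at about (210,198) left and (601,198) right, radius about 75 mm, so the pan centre is near (0.530,0.443).

{"name": "apply_moves", "arguments": {
  "commands": [30,-35,-13,0,0,0,0,30,-35,-13,0,0,0,0,30,-35,-13,0,0,0,0,30,-35,-13,0,0,0,0,30,-35,-13,0,0,0,0]
}}

```text
time: 17.3
eef_pos: [0.4998, 0.2882, 0.1548]
eef_rot: [0.734, -0.679, -0.001, 0.001]
contact_force: [-0.2, -1.1, -1.6]
width: 0.577
```

{"name": "apply_moves", "arguments": {
  "commands": [30,-35,-13,0,0,0,0,30,-35,-13,0,0,0,0,30,-35,-12,0,0,0,0,30,0,0,0,0,0,0,30,0,0,0,0,0,0]
}}

```text
time: 17.8
eef_pos: [0.5291, 0.3947, 0.1543]
eef_rot: [0.735, -0.678, -0.0, 0.002]
contact_force: [-0.5, -0.9, -1.2]
width: 0.568
```

```bash
python3 - <<'E'
from h import *
s=rel(); print(s["width"])
E
```

```text
r_tool [-231.9   -4.2] toolx ang -85.4 q [ 0.53  0.58  0.18  1.18 -0.   -1.12] F [-0.5 -0.9 -1.2] pos [0.5291 0.3947 0.1543] t 17.8
0.5678311526136063
```

{"name": "apply_moves", "arguments": {
  "commands": [30,0,-4.5,35,0,0,0,30,0,0,35,0,0,0,30,0,0,35,0,0,0,30,0,0,25,0,0,0,30,0,0,0,0,0,0]
}}

```text
time: 18.3
eef_pos: [0.5314, 0.3919, 0.0225]
eef_rot: [0.734, -0.679, -0.001, 0.004]
contact_force: [-0.4, -0.7, -1.1]
width: 0.572
```

```bash
python3 - <<'E'
from h import *
s=rel(); print(s["width"])
for n in("side","scene"):
    im,_=snap(n,n+"18")
    N=260; U=np.array([[.39+a/1000,.315+b/1000,.068] for b in range(N) for a in range(N)]); q=proj(n,U).astype(np.float32).reshape(N,N,2)
    t=cv2.remap(im,q[...,0],q[...,1],cv2.INTER_LINEAR); h=cv2.cvtColor(t,cv2.COLOR_BGR2HSV)
    m=((h[:,:,0]>8)&(h[:,:,0]<32)&(h[:,:,1]>60)).astype(np.uint8); c=max(cv2.findContours(m,cv2.RETR_EXTERNAL,cv2.CHAIN_APPROX_NONE)[0],key=cv2.contourArea)
    x,y,w,hh=cv2.boundingRect(c); print(n,cv2.contourArea(c),(x+390,x+w+390,y+315,y+hh+315),cv2.minAreaRect(c))
E
```

```text
r_tool [-228.9   -5.8] toolx ang -85.6 q [ 0.52  0.68  0.01  0.9  -0.   -1.12] F [-0.4 -0.7 -1.1] pos [0.5314 0.3919 0.0225] t 18.3
0.5716232224254059
side 6821.0 (492, 559, 377, 515) ((134.1425323486328, 131.13247680664062), (57.989158630371094, 136.76568603515625), 4.610649108886719)
scene 6874.5 (493, 569, 378, 504) ((138.66021728515625, 125.46102905273438), (67.57293701171875, 128.74526977539062), 6.546290874481201)
```

{"name": "apply_moves", "arguments": {
  "commands": [30,-2,-2,4,0,0,0,30,0,0,4,0,0,0,30,0,0,3,0,0,0,30,0,0,0,0,0,0]
}}

```text
time: 18.8
eef_pos: [0.5365, 0.3972, 0.0157]
eef_rot: [0.734, -0.679, -0.0, 0.0]
contact_force: [0.0, 0.5, -1.6]
width: 0.566
```

{"name": "apply_moves", "arguments": {
  "commands": [30,0,0,2,0,0,0,30,0,0,0,0,0,0]
}}

```text
time: 19.0
eef_pos: [0.5365, 0.3972, 0.0137]
eef_rot: [0.734, -0.679, -0.0, 0.0]
contact_force: [0.3, -0.2, -0.7]
width: 0.565
```

{"name": "apply_moves", "arguments": {
  "commands": [30,0,0,1.5,0,0,0,30,0,0,0,0,0,0]
}}

```text
time: 19.2
eef_pos: [0.5365, 0.3972, 0.0121]
eef_rot: [0.734, -0.679, -0.0, 0.0]
contact_force: [0.2, 0.9, -0.9]
width: 0.565
```

{"name": "apply_moves", "arguments": {
  "commands": [30,2,2.5,2,0,0,0,30,0,0,2,0,0,0,30,0,0,0,0,0,0]
}}

```text
time: 19.5
eef_pos: [0.5339, 0.3948, 0.0079]
eef_rot: [0.734, -0.679, -0.0, 0.0]
contact_force: [0.3, 0.3, -1.1]
width: 0.565
```

{"name": "apply_moves", "arguments": {
  "commands": [30,0,0,1.5,0,0,0,30,0,0,0,0,0,0]
}}

```text
time: 19.7
eef_pos: [0.5342, 0.395, 0.0066]
eef_rot: [0.734, -0.679, -0.0, 0.0]
contact_force: [0.1, 0.8, -1.3]
width: 0.565
```

{"name": "apply_moves", "arguments": {
  "commands": [30,0,0,1,0,0,0,30,0,0,0,0,0,0]
}}

```text
time: 19.9
eef_pos: [0.5342, 0.395, 0.0057]
eef_rot: [0.734, -0.679, -0.0, 0.0]
contact_force: [-0.6, -1.3, -1.6]
width: 0.57
```

{"name": "apply_moves", "arguments": {
  "commands": [30,0,0,1,0,0,0,30,0,0,0,0,0,0]
}}

```text
time: 20.1
eef_pos: [0.5344, 0.3951, 0.0053]
eef_rot: [0.734, -0.679, 0.0, -0.0]
contact_force: [-0.2, -1.6, 3.3]
width: 0.57
```

{"name": "apply_moves", "arguments": {
  "commands": [30,0,0,0.8,0,0,0,30,0,0,0,0,0,0]
}}

```text
time: 20.3
eef_pos: [0.5344, 0.3951, 0.0052]
eef_rot: [0.734, -0.679, 0.0, -0.0]
contact_force: [-3.8, -2.9, 11.0]
width: 0.567
```

Touched down at the predicted height. Release and retreat.

{"name": "apply_moves", "arguments": {
  "commands": [30,0,0,-0.8,0,0,0,54,0,0,0,0,0,0,64,0,0,0,0,0,0,66,0,0,0,0,0,0]
}}

```text
time: 20.7
eef_pos: [0.5343, 0.3951, 0.0046]
eef_rot: [0.734, -0.679, -0.0, 0.0]
contact_force: [-0.3, 0.0, -0.1]
width: 0.773
```

{"name": "apply_moves", "arguments": {
  "commands": [66,0,0,-10,0,0,0,66,0,0,-30,0,0,0,66,0,0,-40,0,0,0,66,0,0,-40,0,0,0,66,0,0,-40,0,0,0]
}}

```text
time: 21.2
eef_pos: [0.5342, 0.395, 0.1673]
eef_rot: [0.734, -0.679, 0.0, -0.0]
contact_force: [0.6, 0.3, 0.5]
width: 0.774
```

{"name": "apply_moves", "arguments": {
  "commands": [66,45,20,0,0,0,0,66,45,20,0,0,0,0,66,40,20,0,0,0,0,66,30,10,0,0,0,0,66,0,0,0,0,0,0]
}}

```text
time: 21.7
eef_pos: [0.476, 0.227, 0.1659]
eef_rot: [0.733, -0.68, 0.0, 0.0]
contact_force: [0.1, 0.2, 0.4]
width: 0.772
```

```bash
python3 - <<'E'
from h import *
s=rel(); print(s["width"])
snap("wrist","w20")
o=[]
for n in("side","scene"):
    im,_=snap(n,n+"20"); b=cv2.imread(f"pics/{n}0.png")
    for z in(.054,):
        N=260; U=np.array([[.39+a/1000,.315+b_/1000,z] for b_ in range(N) for a in range(N)]); q=proj(n,U).astype(np.float32).reshape(N,N,2)
        t=cv2.remap(im,q[...,0],q[...,1],cv2.INTER_LINEAR); h=cv2.cvtColor(t,cv2.COLOR_BGR2HSV)
        m=((h[:,:,0]>8)&(h[:,:,0]<32)&(h[:,:,1]>60)).astype(np.uint8); c=max(cv2.findContours(m,cv2.RETR_EXTERNAL,cv2.CHAIN_APPROX_NONE)[0],key=cv2.contourArea)
        r=cv2.minAreaRect(c); print(n,cv2.contourArea(c),(np.array(r[0])+[390,315]).round(1),r[1:])
    d=cv2.absdiff(im,b).max(2); m=(d>40).astype(np.uint8); m=cv2.morphologyEx(m,cv2.MORPH_OPEN,np.ones((3,3))); k,l,st,_=cv2.connectedComponentsWithStats(m); print([st[i].tolist() for i in range(1,k) if st[i][4]>25])
    o.append(im)
E
```

```text
r_tool [-68.8  62.4] toolx ang -85.7 q [ 0.31  0.32 -0.2   1.05 -0.   -1.34] F [0.1 0.2 0.4] pos [0.476  0.227  0.1659] t 21.7
0.7721759683613927
side 6732.0 [525.2 451.8] ((55.159278869628906, 135.33302307128906), 4.68589973449707)
[[276, 0, 14, 6, 75], [320, 0, 6, 7, 32], [433, 0, 43, 147, 3599], [275, 14, 19, 46, 614], [301, 30, 13, 3, 39], [284, 40, 42, 55, 568], [266, 78, 54, 60, 1587], [456, 138, 24, 11, 108], [218, 140, 8, 4, 29], [506, 144, 6, 21, 82], [214, 149, 47, 24, 575], [277, 163, 62, 26, 637], [496, 167, 16, 14, 109], [196, 189, 109, 37, 1601], [300, 189, 11, 7, 54], [339, 198, 8, 7, 45], [404, 206, 8, 12, 67], [222, 211, 33, 34, 709], [444, 219, 20, 11, 147], [303, 227, 46, 20, 526]]
scene 6864.5 [524.  445.2] ((61.03843307495117, 123.48863983154297), 4.763641834259033)
[[264, 0, 66, 61, 2847], [335, 0, 50, 104, 2963], [377, 0, 10, 16, 92], [424, 0, 49, 177, 7255], [270, 61, 50, 91, 2706], [235, 129, 8, 5, 36], [229, 143, 22, 14, 231], [267, 144, 107, 82, 2551], [262, 161, 7, 6, 31], [271, 167, 6, 6, 32], [426, 176, 54, 85, 3484], [205, 182, 83, 43, 1698], [305, 204, 8, 5, 33], [289, 208, 10, 9, 61], [180, 216, 51, 23, 370], [501, 223, 11, 17, 119], [267, 227, 22, 21, 219], [345, 234, 17, 12, 123], [266, 251, 54, 31, 793], [340, 258, 10, 9, 69], [414, 276, 19, 17, 151], [319, 296, 12, 6, 50], [458, 313, 35, 32, 535], [492, 318, 7, 5, 26]]
```

```bash
python3 - <<'E'
from h import *
def cen(i,lo,hi,smin,box):
    h=cv2.cvtColor(i,cv2.COLOR_BGR2HSV); H=h[:,:,0].astype(int); m=((H>=lo)&(H<=hi)|((lo==0)&(H>172)))&(h[:,:,1]>smin)
    x0,y0,x1,y1=box; m=m[y0:y1,x0:x1]; y,x=np.nonzero(m); return (round(x.mean()+x0,1),round(y.mean()+y0,1),len(x))
for n,B in(("side",{"hcap":(290,172,318,192),"rcap":(212,136,234,156),"keys":(318,200,358,220),"cork":(198,150,216,176)}),("scene",{"hcap":(284,188,306,208),"rcap":(226,124,250,146),"keys":(308,230,356,260),"cork":(248,138,274,166)})):
    for k,b in B.items():
        lo,hi=(0,8) if k in("hcap","keys") else (100,130) if k=="rcap" else (5,16)
        try: print(n,k,cen(cv2.imread(f"pics/{n}0.png"),lo,hi,90,b),cen(cv2.imread(f"pics/{n}20.png"),lo,hi,90,b))
        except Exception as e: print(n,k,e)
im,s=load("w20"); im2,s2=load("w12")
print("nose proj",proj("wrist",[[.4879,.1584,.038]],s))
cv2.imwrite("pics/w20b.png",cv2.resize(im,(800,600)))
E
```

```text
side hcap (np.float64(303.9), np.float64(180.8), 119) (np.float64(303.7), np.float64(181.1), 105)
side rcap (np.float64(221.8), np.float64(145.1), 103) (np.float64(221.1), np.float64(145.7), 51)
side keys (np.float64(336.5), np.float64(210.7), 292) (np.float64(336.5), np.float64(210.7), 293)
side cork (np.float64(206.8), np.float64(161.2), 212) (np.float64(206.9), np.float64(161.3), 215)
scene hcap (np.float64(295.0), np.float64(198.4), 148) (np.float64(294.9), np.float64(198.1), 163)
scene rcap (np.float64(237.0), np.float64(135.8), 140) (np.float64(237.0), np.float64(136.0), 132)
scene keys (np.float64(332.2), np.float64(246.6), 491) (np.float64(331.8), np.float64(246.3), 475)
scene cork (np.float64(259.1), np.float64(150.3), 326) (np.float64(259.0), np.float64(150.1), 333)
nose proj [[251.60146881 115.31817223]]
```

```bash
python3 - <<'E'
from h import *
for k in("w12","w20"):
    im,s=load(k); u=np.array([np.cos(.08),np.sin(.08)]); g=cv2.cvtColor(im,cv2.COLOR_BGR2GRAY)
    xs=range(-66,-40,2); q=proj("wrist",[np.r_[STUD+u*x/1000+np.array([-u[1],u[0]])*.012,.038] for x in xs],s)
    print(k,[(x,int(g[int(b),int(a)])) for x,(a,b) in zip(xs,q)])
    A,v=None,None
    P=[[STUD[0]+.045*np.cos(t),STUD[1]+.045*np.sin(t),.072] for t in np.radians(range(360))]; q=proj("wrist",P,s)
    print([t for t,(a,b) in enumerate(q) if 0<=a<511 and 0<=b<383 and cv2.GaussianBlur(im.max(2),(5,5),0)[int(b),int(a)]<50])
print(arm.job_done())
E
```

```text
w12 [(-66, 101), (-64, 100), (-62, 100), (-60, 100), (-58, 101), (-56, 69), (-54, 87), (-52, 93), (-50, 93), (-48, 93), (-46, 93), (-44, 94), (-42, 94)]
[18, 19, 20, 21, 22, 27, 28, 29, 30, 31, 32, 33, 34, 35, 36, 37, 38, 39, 40, 41, 42, 43, 44, 168, 169, 170, 207, 208, 209, 210, 211, 212, 213, 214, 215, 216, 217, 218, 219, 220, 221, 222]
w20 [(-66, 108), (-64, 107), (-62, 108), (-60, 108), (-58, 107), (-56, 107), (-54, 94), (-52, 102), (-50, 102), (-48, 102), (-46, 101), (-44, 101), (-42, 102)]
[39, 40, 41]
the job is handed in; nothing more can be done
None
```

The blank is on the scale's pan, the nut is undone, the strap is drawn back, and I handed the job in at about 22 s. No verdict is reported.

- **Nut:** The bar gave anticlockwise at about 8 N on my first push, so I never tried the other way. I turned it to about 2.45 rad, which leaves the collar clear of the strap.
- **Strap:** I hooked the tail and drew the strap back about 39 mm. Its nose was still there in the last check, about 55 mm ahead of the stud and 17–18 mm off where the blank's rear edge was.
- **Blank:** I gripped it near its square end and laid it flat. My last measurement puts its centre at about (0.528, 0.444) m, within about 2 mm of the pan centre I measured at (0.530, 0.443) m.
- **Other things:** The bottles, hex keys and cork block are within about 0.7 px of where they started in both fixed views. I did not measure the spring clamp separately.

**What disagreed or could not be checked**
- **Fingertips:** They sit about 30–40 mm behind the reported TCP. My first pass went over the bar without touching it, and I corrected the heights from the pictures and by feel.
- **Contact with the bar:** Before the grasp, something pushed on the hand with about 4.5 N, probably a knuckle against a ball on the bar, and I moved off. I could not re-measure the bar's angle afterwards because it was mostly out of view.
- **Last picture:** The 12-picture limit was reached, so the final checks are from the image numbers only.

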